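# Seat a lens barrel in a sprung V-cradle and hold it

## Task

The brass setting sleeve is still lying in the V of the sprung V-cradle: take it out and set it down gently in the blue tray beside the cradle. Then take the black lens barrel from its white rest, lay it lengthwise in the V, centred over both saddles (either end first), and press it down onto both flanks so that the cradle sinks about halfway through its 12 mm of spring travel. Finish while still holding the barrel pressed there, do not drop either part, and leave the other things on the bench where they are.

Things in the scene. Friction and masses are not known exactly. Their poses are not given: they have to be found in the camera images.
- lens: black lens barrel, a plain cylinder 40 mm in diameter and 120 mm long, about 220 g, with a thin red and a thin silver ring, glass at one end. Origin at its centre; its own x axis is the cylinder axis. At the start it lies level on the white rest, its axis 31 mm above the bench. Its roll about x is of no importance
- rest: white flat rest, 130 x 70 mm plate 6 mm thick, with two thin black rubber rods along its x axis (22 mm apart, tops 14 mm above the bench) on which the lens barrel lies, and a low end stop (34 mm wide, 15 mm high) at each end; fixed to the bench. Origin under its centre, on the bench; x along the rods
- sleeve: brass-coloured setting sleeve, a plain cylinder 32 mm in diameter and 110 mm long, about 260 g. Origin at its centre; its own x axis is the cylinder axis. At the start it lies in the V, its axis 77 mm above the bench and parallel to the V
- tray: shallow blue open tray near the V-cradle, 230 x 160 mm (x, y), 24 mm high, walls and floor 4 mm thick; fixed to the bench. Origin under its centre; a steel gauge block lies near its +x end, the rest is empty. (A second blue tray, full of parts, stands at the far left edge of the bench: not this one)
- fixture: white base of the V-cradle, 150 x 100 mm and 25 mm high, fixed to the bench. Origin under its centre; the V runs along its x axis
- cradle (a joint): how far the cradle is pressed straight down against its springs, in m: 0 at the top, 0.012 at the bottom stop. It stays at the top under the weight of either part; the springs push up with about 9 N at 0, plus 1 N per mm (the cradle weighs 2.5 N, so with the barrel in it about 10 N of extra push brings it to the middle)
- v_seat (a point): point on the cradle where the centre of the lens barrel lies when seated and centred: 82 mm above the bench, cradle at the top; sinks with it. x along the V, z up. 90 degree V in two saddles, from 30 to 60 mm either side of this point along x; the 60 mm gap between is open for fingers. Apex 28 mm below this point, plate in the gap 35 mm below, saddle tops level with it; 81 mm wide
- flank_left: the +y flanks of both saddles (steel faces on blue blocks), one body, part of the cradle. Its origin is on the cradle's mid plane, 43 mm under v_seat
- flank_right: the -y flanks of both saddles (steel faces on blue blocks), one body, part of the cradle. Its origin is on the cradle's mid plane, 43 mm under v_seat
- gauge_block: bystander: steel gauge block, 12 x 60 x 20 mm, lying in the blue tray near its +x end, its 12 mm side along the tray's x. Origin under its centre
- chuck: bystander: dark steel drill chuck, 42 mm in diameter, 48 mm high, standing. Origin under its centre
- jar: bystander: amber jar with black cap, 48 mm in diameter, 60 mm high. Origin under its centre
- pin_box: bystander: flat orange pin-gauge box, 70 x 110 x 22 mm. Origin under its centre
- caliper: bystander: steel caliper with a black head, about 65 x 170 mm, 12 mm high, lying flat. Origin under its middle
- pen_cup: bystander: red pen cup, 72 mm in diameter, 60 mm high, with pens to 110 mm. Origin under its centre
- keypad: bystander: white keypad, 90 x 130 x 15 mm. Origin under its centre
There are look-alikes about, which are no part of the job. Of the things like the sleeve, leave any that is green or turquoise; of the rest the smaller one is meant.

How it is judged:
On the way:
1. the brass sleeve lies in the blue tray, let go (x of sleeve in the frame of tray between -0.113 and 0.113 m and y of sleeve in the frame of tray between -0.078 and 0.078 m and z of sleeve in the frame of tray below 0.03 m and contact force between the fingers and sleeve below 0.2 N), for 0.2 s.
At the end, for the whole second after the job is handed in: Sleeve inside the blue tray, off the fingers. Barrel down in the V (2.5 mm across and in height, 15 mm lengthwise, 0.05 rad), over 3 N on the left flanks and over 3 N on the right, pressed by the fingers (over 3 N), cradle 3 to 9 mm down, at rest, through the last second (all of step 1 and x of lens in the frame of v_seat between -0.015 and 0.015 m and y of lens in the frame of v_seat between -0.0025 and 0.0025 m and z of lens in the frame of v_seat between -0.0025 and 0.0025 m and angle between the x axis of lens and the x axis of v_seat, either way round below 0.05 rad and value of joint cradle between 0.003 and 0.009 m and contact force between lens and flank_left above 3 N and contact force between lens and flank_right above 3 N and contact force between the fingers and lens above 3 N and linear speed of lens below 0.02 m/s); the arm keeps its last pose, push and grip.
It fails at once if the sleeve is dropped (falls freely, more than about 18 mm) (contact force between anything else and sleeve below 0.05 N and linear speed of sleeve above 0.6 m/s).
It fails at once if the lens barrel is dropped (falls freely, more than about 18 mm) (contact force between anything else and lens below 0.05 N and linear speed of lens above 0.6 m/s).
It fails at once if a bystander is displaced by more than 30 mm (distance of any of gauge_block, chuck, jar, pin_box, caliper, pen_cup, keypad from where it was at the start of the episode above 0.03 m).
It also fails if it takes over 69 s, if anything falls off the work surface, if the arm or the gripper's body presses on something with over 40 N, if the wrist force passes 120 N, or if a joint passes its speed limit or range.

## Robot

A 6-joint arm with a two-finger parallel gripper is mounted at the origin on the work surface. World frame = base frame: x ahead of the robot, y to its left, z up, the work surface at z = 0. Lengths are in m, angles in rad, forces in N, time in s.
With the tool pointing down it reaches from about 0.425 to 0.925 m from the base axis. Payload 12.5 kg.
Tool frame: the origin (TCP) lies midway between the tips of the shut fingers; the grasp point (between the pads) lies 19 mm behind it (arm.grip_point_offset is the distance from the TCP to the grasp point, in m); z points along the fingers, y is the line along which they close (so a half turn about z gives the same grasp; the last joint's range is limited). The gripper opens to 85 mm and grips with 20 to 120 N. Pads are 22 mm wide; open, the fingers measure 114 mm over their backs; the gripper's body (76 mm by 85 mm) begins 54 mm behind the grasp point. The pads swing forward as they close: fully open they stand 13 mm farther back than shut.
Start: joints at [-1.428, 0.491, 1.559, -0, 1.092, -0.106], TCP at [0.154, -0.606, 0.231] pointing down, gripper open.
Joint ranges: [-3.1, 3.1], [-0.84, 2.19], [0.05, 2.79], [-1.13, 4.28], [0.06, 2.93], [-2.69, 2.69]. Speed limits (rad/s): [2.22, 2.22, 2.79, 3.14, 3.14, 3.14].

## Interface

Orientations are given as a unit quaternion [w, x, y, z].
In Python, from bench import arm gives the robot as it stands.
- The arm moves only by the tool move_arm, never from a script. Its argument "moves" is a list of rows, each an object of numbers: "dx", "dy", "dz": the shift along the tool's x, y, z in cm; "twist": the turn about the tool's z in degrees; "grip": the finger opening in cm, from 0 to 8.54. A call has 1 to 20 rows; each row shifts and turns the commanded pose from where the row before left it, along the tool's axes as they then stand; what a row does not reach is not made up. A row lasts 1/8 s, in which the tool goes at most 62.5 mm and 10.7 degrees, less where a joint would pass 70% of its speed; a pose out of reach is approached as far as the arm can. A call with a gripper value outside its range is refused whole. The fingers move at their own pace and stop on an object; the grip force is fixed at half the most. Time passes only in rows, so rows that do not move let the fingers close. It gives the time, the measured TCP pose, the force, the opening and the grip force at its end, in the units of the state.
- arm.observe(): the state, without advancing time (a new reading comes with each control period).
- arm.read_camera(name): name is "side" or "top"; returns a dict with "color" (420x560x3 uint8, red, green, blue), "range_z" (420x560 float32, m along the optical axis (not along the pixel's ray), 0 where there is no reading), "fx", "fy", "cx", "cy" (pixels), "distortion" ([k1, k2, p1, p2, k3] as OpenCV has them; the pictures are not rectified), "rvec" (rotation vector, rad) and "tvec" (3), from world to camera coordinates, as OpenCV has them. Camera axes: x right, y down, z forward; pixel columns grow to the right and rows downward; lengths in m; the calibration is good to about 2 mm. A picture is of the moment at which its call begins.
- arm.hand_in(): hands the job in; it is judged then, once.
The state is a dict: "time_s": time; "qpos": joint angles; "joint_velocities": joint speeds; "joint_efforts": joint torques, N m; "position": TCP position; "orientation": TCP orientation; "contact_force": force on the tool from outside, world axes, zero at the start; "ft_torque": the same for the moment, N m; "gripper_width": finger opening in m; "finger_force": force on a finger pad.
Only numpy, scipy, OpenCV 4.12 (cv2) and the standard library are available. Lean on these libraries where they do the work, as an engineer would, in place of code of your own. Each camera call takes 0.05 s, during which the arm holds its last target. There are 200 camera calls.

## Working session

There is one attempt and no reset: what is moved stays moved. The work goes in short steps, Python scripts to look and compute and a tool call to move; the robot and the scene stay as the last step left them, time stands still between calls to the robot, and variables do not carry over. Pictures are saved under pics/ and viewed, at most 10 in all, crops included, and the job is handed in when it is done.

Besides the shell and the picture viewer there is one more tool, called after "Request:" as name([rows], argument=value, ...), one row to a line, values as JSON. move_arm: Moves the arm, as the interface text tells. Its arguments: {"type":"object","properties":{"moves":{"type":"array","items":{"type":"object","properties":{"dx":{"type":"number"},"dy":{"type":"number"},"dz":{"type":"number"},"twist":{"type":"number"},"grip":{"type":"number"}}}}},"required":["moves"]}

```bash
mkdir -p pics; ls; cat > h.py <<'E'
import numpy as np, cv2
from bench import arm
def cam(n):
    c=arm.read_camera(n); c['K']=np.array([[c['fx'],0,c['cx']],[0,c['fy'],c['cy']],[0,0,1.]])
    c['D']=np.array(c['distortion'],float); c['R']=cv2.Rodrigues(np.array(c['rvec'],float))[0]; c['t']=np.array(c['tvec'],float).ravel(); return c
def rays(c,uv):
    p=cv2.undistortPoints(np.array(uv,float).reshape(-1,1,2),c['K'],c['D']).reshape(-1,2)
    return np.c_[p,np.ones(len(p))]
def onplane(c,uv,z):
    d=rays(c,uv)@c['R']; o=-c['R'].T@c['t']
    return o+d*((z-o[2])/d[:,2])[:,None]
def cloud(c):
    v,u=np.mgrid[0:420,0:560]; r=rays(c,np.c_[u.ravel(),v.ravel()])*c['range_z'].ravel()[:,None]
    P=(r-c['t'])@c['R']; P[c['range_z'].ravel()==0]=np.nan; return P.reshape(420,560,3)
def proj(c,P):
    return cv2.projectPoints(np.array(P,float).reshape(-1,1,3),np.array(c['rvec'],float),c['t'],c['K'],c['D'])[0].reshape(-1,2)
def save(n,im): cv2.imwrite('pics/'+n,im[:,:,::-1])
E
python3 - <<'E'
from h import *
for n in('top','side'):
    c=cam(n); save(n+'0.png',cv2.resize(c['color'],(784,588))); print(n,-c['R'].T@c['t'],c['R'][2])
print(arm.observe())
E
```

```text
pics
top [0.42455135 0.02201686 0.99807998] [ 0.1229021  -0.03232153 -0.99189233]
side [0.43635814 0.88725663 0.64510521] [ 0.08280632 -0.84244635 -0.53237887]
{'time_s': 0.1, 'qpos': array([-1.42759051e+00,  4.91494104e-01,  1.55938635e+00,  1.61689166e-06,
        1.09171422e+00, -1.05598325e-01]), 'joint_velocities': array([-4.10973066e-04, -2.75349242e-04, -2.87521130e-03,  8.61855787e-04,
        8.09107528e-05, -9.41692132e-04]), 'joint_efforts': array([ 5.06805707e-03, -6.19443369e+01, -2.62026018e+01, -1.68203064e-05,
        2.85022667e-03,  1.94278181e-05]), 'position': array([ 0.15389773, -0.60554874,  0.23079014]), 'orientation': array([-5.00937154e-04,  9.92271959e-01,  1.24081059e-01, -8.70323456e-06]), 'contact_force': array([-0.49385154, -0.91310213, -0.80484389]), 'ft_torque': array([-0.00339157,  0.0141198 , -0.02147346]), 'finger_force': 0.0, 'gripper_width': 0.08499683613867547}
```

View pics/top0.png

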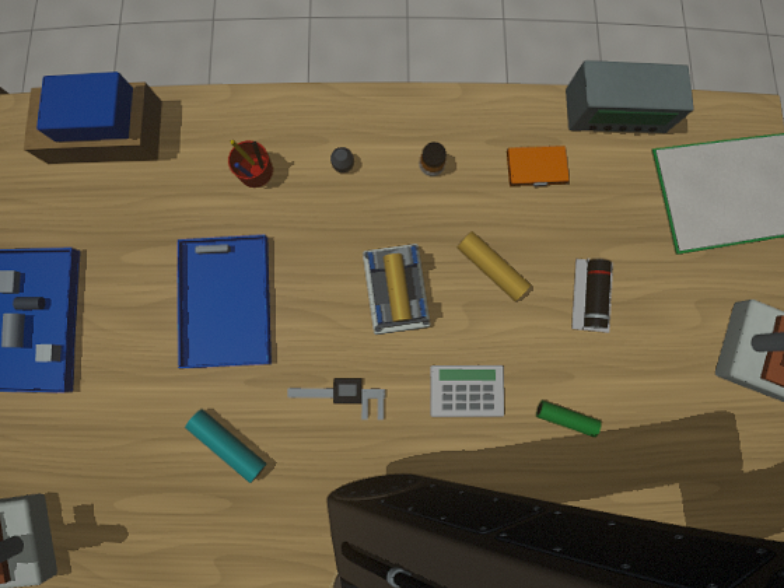

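View pics/side0.png

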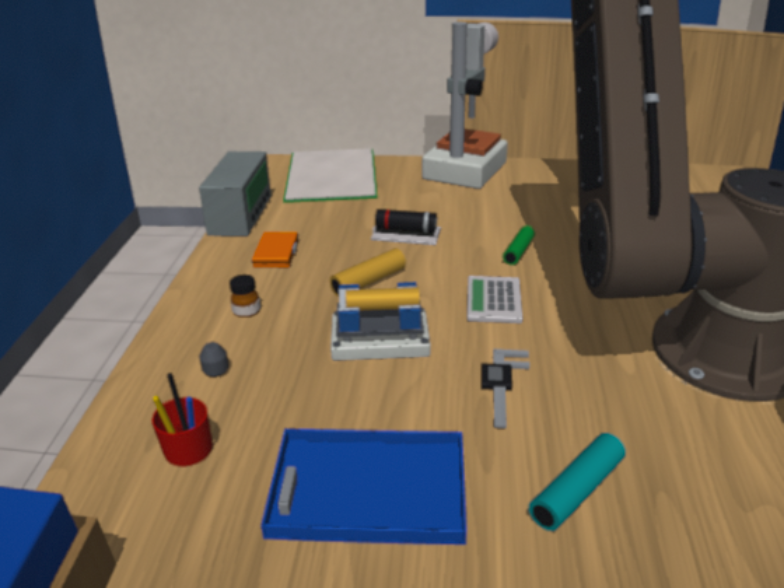

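Top view (784-px picture): candidates for the sleeve are brass in the V (398,287), longer/fatter brass on the bench (494,267), teal (226,446), green (569,418). I choose the brass one in the V. Tray (225,300) with the gauge block at (212,250). Barrel on its white rest at (597,293). Keypad and caliper lie on the robot side.

```bash
cat > m.py <<'E'
from h import *
c=cam('top'); P=cloud(c); hsv=cv2.cvtColor(c['color'],cv2.COLOR_RGB2HSV); H,S,V=[hsv[...,i].astype(int) for i in range(3)]
def box(x0,y0,x1,y1):
    m=np.zeros((420,560),bool); m[int(y0/1.4):int(y1/1.4),int(x0/1.4):int(x1/1.4)]=1; return m
def rep(n,m,zp=None):
    m=cv2.morphologyEx(m.astype(np.uint8),cv2.MORPH_OPEN,np.ones((2,2),np.uint8))
    k,l,st,_=cv2.connectedComponentsWithStats(m); m=l==1+np.argmax(st[1:,4])
    v,u=np.nonzero(m); (cx,cy),wh,a=cv2.minAreaRect(np.c_[u,v].astype(np.float32))
    z=np.nanmedian(P[m][:,2]); b=cv2.boxPoints(((cx,cy),wh,a))
    q=onplane(c,b,z if zp is None else zp)[:,:2]; e1=q[1]-q[0]; e2=q[2]-q[1]
    L=max((e1,e2),key=np.linalg.norm); ang=np.degrees(np.arctan2(L[1],L[0])); ang=(ang+90)%180-90
    print(n,'px',np.round([cx,cy],1),'ctr',q.mean(0).round(4),'dims',np.round([np.linalg.norm(e1),np.linalg.norm(e2)],4),'ang',ang.round(1),'zmed',z.round(4),'z98',np.nanpercentile(P[m][:,2],98).round(4),'cloud',np.nanmean(P[m][:,:2],0).round(4))
    return m
br=(H>15)&(H<32)&(S>120)&(V>70)
E
python3 - <<'E'
from m import *
Z=P[...,2]
a=rep('sleeve',br&box(365,235,432,335)&(Z>.07),.077)
rep('brass2',br&box(450,225,540,305)&(Z>.012),.02)
rep('lens',(V<90)&box(570,250,615,335)&(Z>.028),.031)
rep('lensall',box(565,245,620,340)&(Z>.03),.031)
rep('rest',box(565,245,620,340)&(Z>.003),.006)
rep('fixture',box(350,235,440,340)&(Z>.012)&(Z<.04)|box(350,235,440,340)&(Z>.02),.025)
rep('saddles',box(350,235,440,340)&(Z>.06)&(Z<.12),.082)
rep('tray',(H>105)&(H<125)&(S>150)&box(170,225,280,380),.02)
rep('block',(S<80)&(V>90)&box(185,238,240,260),.02)
s=c['color'][160:250,240:460]; save('crop.png',cv2.resize(s,None,fx=3.5,fy=3.5))
E
```

```text
sleeve px [284.3 205.7] ctr [0.5437 0.0008] dims [0.0305 0.1124] ang 7.6 zmed 0.0903 z98 0.095 cloud [0.5419 0.001 ]
brass2 px [352.9 190.6] ctr [ 0.5876 -0.1731] dims [0.043  0.1452] ang 46.2 zmed 0.0383 z98 0.0436 cloud [ 0.5848 -0.17  ]
lens px [428.  210.5] ctr [ 0.5342 -0.3602] dims [0.0419 0.0734] ang -3.4 zmed 0.0477 z98 0.0539 cloud [ 0.533  -0.3545]
lensall px [427.9 209.8] ctr [ 0.5362 -0.3603] dims [0.1264 0.0415] ang -6.7 zmed 0.0477 z98 0.0538 cloud [ 0.5338 -0.3549]
rest px [423.4 211.1] ctr [ 0.5361 -0.3581] dims [0.1366 0.0718] ang -6.1 zmed 0.0387 z98 0.0531 cloud [ 0.5324 -0.3493]
fixture px [284.2 206.9] ctr [ 5.476e-01 -3.000e-04] dims [0.101  0.1502] ang 7.1 zmed 0.0692 z98 0.0941 cloud [0.5423 0.0009]
saddles px [284.6 204. ] ctr [ 5.469e-01 -1.000e-04] dims [0.0818 0.122 ] ang 7.1 zmed 0.0828 z98 0.0947 cloud [5.457e-01 1.000e-04]
tray px [161.4 217.1] ctr [0.5263 0.3042] dims [0.155 0.223] ang 3.5 zmed 0.0043 z98 0.0242 cloud [0.5231 0.3049]
block px [151.5 178. ] ctr [0.6234 0.3313] dims [0.0534 0.0102] ang 89.3 zmed 0.0233 z98 0.0268 cloud [0.623  0.3304]
```

View pics/crop.png

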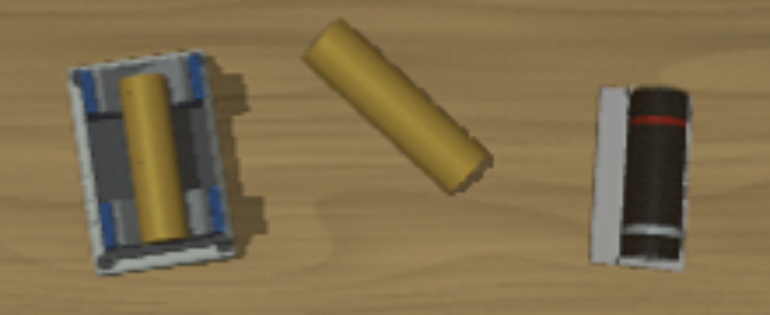

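The crop confirms it: the sleeve sits in the V at crop (153,158), smaller (32×112 mm measured) than the bench brass at (398,105), which measures 43×145 mm. The barrel is at (655,172).

Request:
move_arm([
  {"dx":3.76,"dy":-3.52,"grip":8.5},
  {"dx":3.76,"dy":-3.52},
  {"dx":3.76,"dy":-3.52},
  {"dx":3.76,"dy":-3.52},
  {"dx":3.76,"dy":-3.52},
  {"dx":3.76,"dy":-3.52},
  {"dx":3.76,"dy":-3.52},
  {"dx":3.76,"dy":-3.52},
  {"dx":3.76,"dy":-3.52},
  {"dx":3.76,"dy":-3.52},
  {"dx":3.76,"dy":-3.52},
  {"dx":3.76,"dy":-3.52},
  {"dx":3.76,"dy":-3.52},
  {"dx":3.76,"dy":-3.52},
  {"twist":7,"dz":3},
  {},
])

```text
invalid input at $.moves[0]: expected keys dx, dy, dz, twist, grip
```

```bash
cat > go.py <<'E'
import sys,numpy as np
from bench import arm
from scipy.spatial.transform import Rotation as Ro
x,y,z,yaw=map(float,sys.argv[1:5])
s=arm.observe(); q=s['orientation']; R=Ro.from_quat(np.r_[q[1:],q[0]]).as_matrix()
th=np.degrees(np.arctan2(R[1,0],R[0,0]))
print('t',round(s['time_s'],2),'pos',s['position'].round(4),'yaw',th.round(2),'tilt',R[:,2].round(4),'F',s['contact_force'].round(1),'w',round(s['gripper_width'],4),'ff',round(s['finger_force'],1),'q1,6',s['qpos'][[0,5]].round(2))
print('tool cm',(R.T@(np.array([x,y,z])-s['position'])*100).round(2),'twist',round(th-yaw,1))
E
python3 go.py .543 .0005 .055 7.2
```

```text
t 0.15 pos [ 0.1539 -0.6056  0.2309] yaw 14.26 tilt [-2.e-04  9.e-04 -1.e+00] F [-0.2 -0.2  0.4] w 0.0854 ff 0.0 q1,6 [-1.43 -0.11]
tool cm [ 52.64 -49.15  17.63] twist 7.1
```

All five keys are required in every row.

Request:
move_arm([
  {"dx":3.76,"dy":-3.51,"dz":0,"twist":0,"grip":8.5},
  {"dx":3.76,"dy":-3.51,"dz":0,"twist":0,"grip":8.5},
  {"dx":3.76,"dy":-3.51,"dz":0,"twist":0,"grip":8.5},
  {"dx":3.76,"dy":-3.51,"dz":0,"twist":0,"grip":8.5},
  {"dx":3.76,"dy":-3.51,"dz":0,"twist":0,"grip":8.5},
  {"dx":3.76,"dy":-3.51,"dz":0,"twist":0,"grip":8.5},
  {"dx":3.76,"dy":-3.51,"dz":0,"twist":0,"grip":8.5},
  {"dx":3.76,"dy":-3.51,"dz":0,"twist":0,"grip":8.5},
  {"dx":3.76,"dy":-3.51,"dz":0,"twist":0,"grip":8.5},
  {"dx":3.76,"dy":-3.51,"dz":0,"twist":0,"grip":8.5},
  {"dx":3.76,"dy":-3.51,"dz":0,"twist":0,"grip":8.5},
  {"dx":3.76,"dy":-3.51,"dz":0,"twist":0,"grip":8.5},
  {"dx":3.76,"dy":-3.51,"dz":0,"twist":0,"grip":8.5},
  {"dx":3.76,"dy":-3.51,"dz":0,"twist":0,"grip":8.5},
  {"dx":0,"dy":0,"dz":3,"twist":7,"grip":8.5},
  {"dx":0,"dy":0,"dz":0,"twist":0,"grip":8.5},
])

```text
time_s: 2.15
position: [0.5422, 0.0007, 0.1996]
orientation: [-0.0, 0.998, 0.064, -0.002]
contact_force: [-1.0, 1.3, -0.2]
gripper_width: 0.0849
finger_force: 0.0
```

```bash
python3 go.py .543 .0005 .055 7.2
```

```text
t 2.15 pos [0.5422 0.0007 0.1996] yaw 7.35 tilt [-4.e-03  3.e-04 -1.e+00] F [-1.   1.3 -0.2] w 0.0849 ff 0.0 q1,6 [-0.12  1.32]
tool cm [ 0.13  0.04 14.46] twist 0.2
```

Request:
move_arm([
  {"dx":0.1,"dy":0,"dz":4,"twist":0,"grip":8.5},
  {"dx":0,"dy":0,"dz":4,"twist":0,"grip":8.5},
  {"dx":0,"dy":0,"dz":3.5,"twist":0,"grip":8.5},
  {"dx":0,"dy":0,"dz":2,"twist":0,"grip":8.5},
  {"dx":0,"dy":0,"dz":1,"twist":0,"grip":8.5},
  {"dx":0,"dy":0,"dz":0,"twist":0,"grip":8.5},
  {"dx":0,"dy":0,"dz":0,"twist":0,"grip":6},
  {"dx":0,"dy":0,"dz":0,"twist":0,"grip":5},
  {"dx":0,"dy":0,"dz":0,"twist":0,"grip":4},
  {"dx":0,"dy":0,"dz":0,"twist":0,"grip":2.5},
  {"dx":0,"dy":0,"dz":0,"twist":0,"grip":2.5},
  {"dx":0,"dy":0,"dz":0,"twist":0,"grip":2.5},
  {"dx":0,"dy":0,"dz":0,"twist":0,"grip":2.5},
  {"dx":0,"dy":0,"dz":0,"twist":0,"grip":2.5},
])

```text
time_s: 3.9
position: [0.544, 0.0011, 0.057]
orientation: [-0.0, 0.998, 0.063, 0.0]
contact_force: [-1.8, 7.0, 8.4]
gripper_width: 0.0303
finger_force: 58.5
```

```bash
python3 go.py .515 .305 .15 4
```

```text
t 3.9 pos [0.544  0.0011 0.057 ] yaw 7.25 tilt [ 4.e-04  7.e-04 -1.e+00] F [-1.8  7.   8.4] w 0.0303 ff 58.5 q1,6 [-0.12  1.32]
tool cm [  0.96 -30.52  -9.28] twist 3.2
```

Request:
move_arm([
  {"dx":0,"dy":0,"dz":-1,"twist":0,"grip":2.5},
  {"dx":0,"dy":0,"dz":-2,"twist":0,"grip":2.5},
  {"dx":0,"dy":0,"dz":-3,"twist":0,"grip":2.5},
  {"dx":0,"dy":0,"dz":-3,"twist":0,"grip":2.5},
  {"dx":0.1,"dy":-2,"dz":-1,"twist":0,"grip":2.5},
  {"dx":0.1,"dy":-4,"dz":0,"twist":0,"grip":2.5},
  {"dx":0.1,"dy":-4,"dz":0,"twist":0,"grip":2.5},
  {"dx":0.1,"dy":-4,"dz":0,"twist":0,"grip":2.5},
  {"dx":0.1,"dy":-4,"dz":0,"twist":0,"grip":2.5},
  {"dx":0.1,"dy":-4,"dz":0,"twist":0,"grip":2.5},
  {"dx":0.1,"dy":-4,"dz":0,"twist":0,"grip":2.5},
  {"dx":0.1,"dy":-3,"dz":0,"twist":0,"grip":2.5},
  {"dx":0.1,"dy":-1.5,"dz":0,"twist":3,"grip":2.5},
  {"dx":0,"dy":0,"dz":0,"twist":0,"grip":2.5},
  {"dx":0,"dy":0,"dz":3,"twist":0,"grip":2.5},
  {"dx":0,"dy":0,"dz":3,"twist":0,"grip":2.5},
  {"dx":0,"dy":0,"dz":2,"twist":0,"grip":2.5},
  {"dx":0,"dy":0,"dz":0,"twist":0,"grip":2.5},
])

```text
time_s: 6.15
position: [0.5136, 0.3031, 0.0747]
orientation: [0.001, 0.999, 0.037, -0.002]
contact_force: [0.1, 0.6, -0.9]
gripper_width: 0.0301
finger_force: 59.8
```

```bash
python3 go.py .515 .305 .004 4; python3 - <<'E'
from m import *
Z=P[...,2]
rep('tray',(H>105)&(H<125)&(S>150)&box(170,225,280,380),.02)
b=c['color'][150:290,100:320]; s=cam('side')['color'][250:420,150:380]
save('s1.png',np.hstack([cv2.resize(b,(400,255)),cv2.resize(s,(400,255))]))
E
```

```text
t 6.15 pos [0.5136 0.3031 0.0747] yaw 4.28 tilt [-0.0031 -0.0016 -1.    ] F [ 0.1  0.6 -0.9] w 0.0301 ff 59.8 q1,6 [0.42 1.92]
tool cm [ 0.17 -0.19  7.07] twist 0.3
tray px [168.2 216.6] ctr [0.5273 0.287 ] dims [0.123  0.2224] ang 3.5 zmed 0.0045 z98 0.0257 cloud [0.5244 0.276 ]
```

View pics/s1.png

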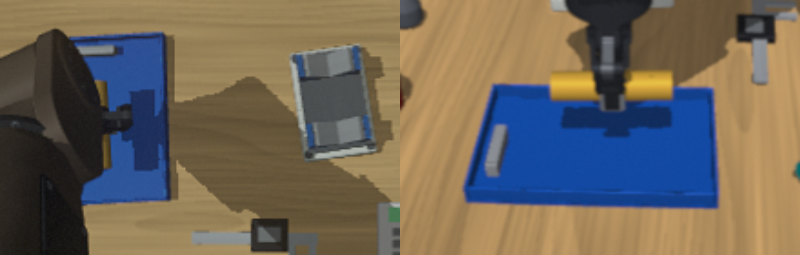

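The sleeve is held level (right half, (610,87)) over the empty part of the tray, and the cradle is empty at (335,100) on the left. Lowering slowly.

Request:
move_arm([
  {"dx":0,"dy":0,"dz":3,"twist":0,"grip":2.5},
  {"dx":0,"dy":0,"dz":2,"twist":0,"grip":2.5},
  {"dx":0,"dy":0,"dz":1,"twist":0,"grip":2.5},
  {"dx":0,"dy":0,"dz":0.3,"twist":0,"grip":2.5},
  {"dx":0,"dy":0,"dz":0.3,"twist":0,"grip":2.5},
  {"dx":0,"dy":0,"dz":0,"twist":0,"grip":2.5},
  {"dx":0,"dy":0,"dz":0,"twist":0,"grip":2.5},
])

```text
time_s: 7.12
position: [0.5147, 0.304, 0.0107]
orientation: [-0.0, 0.999, 0.037, 0.0]
contact_force: [0.4, -0.3, -3.5]
gripper_width: 0.0305
finger_force: 59.8
```

Request:
move_arm([
  {"dx":0,"dy":0,"dz":0.2,"twist":0,"grip":2.5},
  {"dx":0,"dy":0,"dz":0.2,"twist":0,"grip":2.5},
  {"dx":0,"dy":0,"dz":0,"twist":0,"grip":2.5},
  {"dx":0,"dy":0,"dz":0,"twist":0,"grip":2.5},
])

```text
time_s: 7.62
position: [0.5145, 0.3039, 0.0062]
orientation: [0.0, 0.999, 0.037, -0.0]
contact_force: [-0.7, -0.1, -2.9]
gripper_width: 0.0304
finger_force: 59.8
```

Request:
move_arm([
  {"dx":0,"dy":0,"dz":0.1,"twist":0,"grip":2.5},
  {"dx":0,"dy":0,"dz":0.1,"twist":0,"grip":2.5},
  {"dx":0,"dy":0,"dz":0,"twist":0,"grip":2.5},
])

```text
time_s: 8.0
position: [0.5145, 0.3039, 0.0041]
orientation: [0.0, 0.999, 0.037, -0.0]
contact_force: [0.7, -1.0, -1.7]
gripper_width: 0.0307
finger_force: 59.8
```

Request:
move_arm([
  {"dx":0,"dy":0,"dz":0.1,"twist":0,"grip":2.5},
  {"dx":0,"dy":0,"dz":0.1,"twist":0,"grip":2.5},
  {"dx":0,"dy":0,"dz":0,"twist":0,"grip":2.5},
])

```text
time_s: 8.38
position: [0.5146, 0.304, 0.0037]
orientation: [-0.0, 0.999, 0.037, 0.0]
contact_force: [-5.0, -3.1, 15.2]
gripper_width: 0.0302
finger_force: 69.1
```

Touching (15 N). Ease up 1 mm, open gently, then rise.

Request:
move_arm([
  {"dx":0,"dy":0,"dz":-0.1,"twist":0,"grip":2.5},
  {"dx":0,"dy":0,"dz":0,"twist":0,"grip":3.2},
  {"dx":0,"dy":0,"dz":0,"twist":0,"grip":4},
  {"dx":0,"dy":0,"dz":0,"twist":0,"grip":5.5},
  {"dx":0,"dy":0,"dz":0,"twist":0,"grip":6.5},
  {"dx":0,"dy":0,"dz":0,"twist":0,"grip":6.5},
  {"dx":0,"dy":0,"dz":-1,"twist":0,"grip":6.5},
  {"dx":0,"dy":0,"dz":-3,"twist":0,"grip":6.5},
  {"dx":0,"dy":0,"dz":-5,"twist":0,"grip":8.5},
  {"dx":0,"dy":0,"dz":-5,"twist":0,"grip":8.5},
  {"dx":0,"dy":0,"dz":-4,"twist":0,"grip":8.5},
  {"dx":0,"dy":0,"dz":0,"twist":0,"grip":8.5},
])

```text
time_s: 9.88
position: [0.5155, 0.3044, 0.1871]
orientation: [-0.001, 0.999, 0.037, 0.003]
contact_force: [-0.6, -1.3, 0.0]
gripper_width: 0.085
finger_force: 0.0
```

```bash
python3 go.py .536 -.359 .19 -6.5; python3 - <<'E'
from m import *
s=cam('side')['color'][250:420,150:380]
save('s2.png',cv2.resize(s,(460,340)))
Z=P[...,2]
rep('fixture',box(350,235,440,340)&(Z>.02),.025)
sd=rep('saddles',box(350,235,440,340)&(Z>.06)&(Z<.12),.082)
E
```

```text
t 9.88 pos [0.5155 0.3044 0.1871] yaw 4.26 tilt [ 0.0057  0.0025 -1.    ] F [-0.6 -1.3  0. ] w 0.085 ff 0.0 q1,6 [0.42 1.92]
tool cm [-2.88 66.31 -0.45] twist 10.8
fixture px [284.2 206.8] ctr [ 5.478e-01 -2.000e-04] dims [0.101  0.1499] ang 7.1 zmed 0.0483 z98 0.0824 cloud [0.5435 0.0006]
saddles px [291.5 184. ] ctr [ 0.5936 -0.0166] dims [0.0352 0.0333] ang 89.7 zmed 0.0743 z98 0.0835 cloud [ 0.5956 -0.0172]
```

View pics/s2.png

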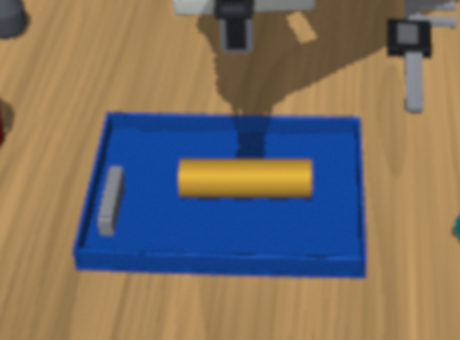

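The sleeve lies at rest in the tray at (245,178), clear of the block at (110,200). Next, the barrel.

Request:
move_arm([
  {"dx":-0.2,"dy":3,"dz":0,"twist":1,"grip":8.5},
  {"dx":-0.2,"dy":5.1,"dz":0,"twist":0,"grip":8.5},
  {"dx":-0.2,"dy":5.1,"dz":0,"twist":0,"grip":8.5},
  {"dx":-0.2,"dy":5.1,"dz":0,"twist":0,"grip":8.5},
  {"dx":-0.2,"dy":5.1,"dz":0,"twist":0,"grip":8.5},
  {"dx":-0.2,"dy":5.1,"dz":0,"twist":0,"grip":8.5},
  {"dx":-0.2,"dy":5.1,"dz":0,"twist":0,"grip":8.5},
  {"dx":-0.2,"dy":5.1,"dz":0,"twist":0,"grip":8.5},
  {"dx":-0.2,"dy":5.1,"dz":0,"twist":0,"grip":8.5},
  {"dx":-0.2,"dy":5.1,"dz":0,"twist":0,"grip":8.5},
  {"dx":-0.2,"dy":5.1,"dz":0,"twist":0,"grip":8.5},
  {"dx":-0.2,"dy":5.1,"dz":0,"twist":0,"grip":8.5},
  {"dx":-0.2,"dy":5.1,"dz":0,"twist":0,"grip":8.5},
  {"dx":-0.2,"dy":2.1,"dz":0,"twist":5,"grip":8.5},
  {"dx":0,"dy":0,"dz":0,"twist":5,"grip":8.5},
  {"dx":0,"dy":0,"dz":0,"twist":0,"grip":8.5},
  {"dx":0,"dy":0,"dz":0,"twist":0,"grip":8.5},
])

```text
time_s: 12.1
position: [0.5246, -0.3591, 0.1826]
orientation: [-0.0, 0.998, -0.058, -0.001]
contact_force: [0.2, -0.4, 0.2]
gripper_width: 0.0848
finger_force: 0.0
```

```bash
python3 go.py .536 -.359 .012 -6.5; python3 - <<'E'
from h import *
c=cam('side'); P=cloud(c); I=c['color']
m=(np.abs(P[...,0]-.535)<.1)&(np.abs(P[...,1]+.36)<.05)&(P[...,2]>.036)&(P[...,2]<.06)
q=P[m]; print(m.sum(),'x',np.percentile(q[:,0],[0.5,50,99.5]).round(4),'y',np.percentile(q[:,1],[1,50,99]).round(4),'ztop',np.percentile(q[:,2],98))
t=q[q[:,2]>.046]; print(t[:,:2].mean(0),np.polyfit(t[:,0],t[:,1],1))
save('s3.png',cv2.resize(I[90:230,210:390],(540,420)))
E
```

```text
t 12.1 pos [ 0.5246 -0.3591  0.1826] yaw -6.62 tilt [-1.e-03  9.e-04 -1.e+00] F [ 0.2 -0.4  0.2] w 0.0848 ff 0.0 q1,6 [-0.7   0.98]
tool cm [ 1.15 -0.13 17.05] twist -0.1
427 x [0.4777 0.5375 0.5958] y [-0.3672 -0.3436 -0.3295] ztop 0.055348411635742265
[ 0.53624023 -0.34925028] [-0.12874521 -0.28021191]
```

View pics/s3.png

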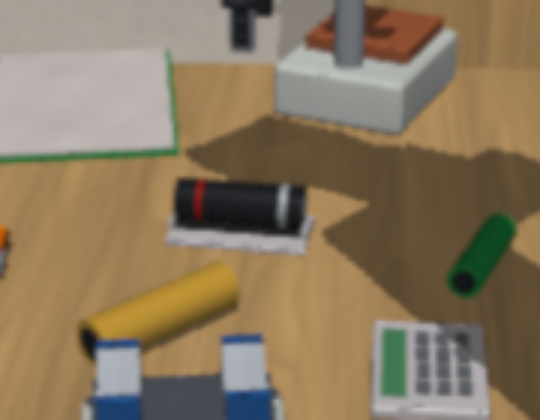

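The barrel is lying as before at (240,205), clear all round. Descend and grip.

Request:
move_arm([
  {"dx":1.2,"dy":-0.1,"dz":4,"twist":0.4,"grip":8.5},
  {"dx":0,"dy":0,"dz":5,"twist":0,"grip":8.5},
  {"dx":0,"dy":0,"dz":4,"twist":0,"grip":8.5},
  {"dx":0,"dy":0,"dz":3,"twist":0,"grip":8.5},
  {"dx":0,"dy":0,"dz":0.9,"twist":0,"grip":8.5},
  {"dx":0,"dy":0,"dz":0,"twist":0,"grip":8.5},
  {"dx":0,"dy":0,"dz":0,"twist":0,"grip":6.5},
  {"dx":0,"dy":0,"dz":0,"twist":0,"grip":5},
  {"dx":0,"dy":0,"dz":0,"twist":0,"grip":4.2},
  {"dx":0,"dy":0,"dz":0,"twist":0,"grip":3},
  {"dx":0,"dy":0,"dz":0,"twist":0,"grip":3},
  {"dx":0,"dy":0,"dz":0,"twist":0,"grip":3},
  {"dx":0,"dy":0,"dz":0,"twist":0,"grip":3},
])

```text
time_s: 13.78
position: [0.5373, -0.3592, 0.0157]
orientation: [-0.0, 0.998, -0.062, 0.0]
contact_force: [0.6, 7.4, 9.6]
gripper_width: 0.038
finger_force: 59.5
```

```bash
python3 go.py .5475 0 .15 7.1
```

```text
t 13.78 pos [ 0.5373 -0.3592  0.0157] yaw -7.15 tilt [ 1.e-03  3.e-04 -1.e+00] F [0.6 7.4 9.6] w 0.038 ff 59.5 q1,6 [-0.69  1.  ]
tool cm [ -3.44 -35.78 -13.42] twist -14.3
```

Request:
move_arm([
  {"dx":0,"dy":0,"dz":-1,"twist":0,"grip":3},
  {"dx":0,"dy":0,"dz":-3,"twist":0,"grip":3},
  {"dx":0,"dy":0,"dz":-4,"twist":0,"grip":3},
  {"dx":0,"dy":0,"dz":-4,"twist":0,"grip":3},
  {"dx":0,"dy":0,"dz":-2,"twist":0,"grip":3},
  {"dx":-0.3,"dy":-2,"dz":0,"twist":0,"grip":3},
  {"dx":-0.4,"dy":-4,"dz":0,"twist":0,"grip":3},
  {"dx":-0.4,"dy":-4,"dz":0,"twist":0,"grip":3},
  {"dx":-0.4,"dy":-4,"dz":0,"twist":0,"grip":3},
  {"dx":-0.4,"dy":-4,"dz":0,"twist":0,"grip":3},
  {"dx":-0.4,"dy":-4,"dz":0,"twist":0,"grip":3},
  {"dx":-0.4,"dy":-4,"dz":0,"twist":0,"grip":3},
  {"dx":-0.4,"dy":-4,"dz":0,"twist":0,"grip":3},
  {"dx":-0.4,"dy":-4,"dz":0,"twist":0,"grip":3},
  {"dx":0,"dy":-1.8,"dz":0,"twist":-5,"grip":3},
  {"dx":0,"dy":0,"dz":0,"twist":-5,"grip":3},
  {"dx":0,"dy":0,"dz":0,"twist":-4.3,"grip":3},
  {"dx":0,"dy":0,"dz":0,"twist":0,"grip":3},
  {"dx":0,"dy":0,"dz":0,"twist":0,"grip":3},
])

```text
time_s: 16.15
position: [0.5461, -0.0001, 0.1539]
orientation: [-0.0, 0.998, 0.062, -0.0]
contact_force: [-0.7, 0.0, -1.8]
gripper_width: 0.0384
finger_force: 60.7
```

```bash
cat > chk.py <<'E'
# barrel vs. saddles in the side cloud
from h import *
c=cam('side'); P=cloud(c); I=c['color']; s=arm.observe()['position']
u,v=proj(c,[[s[0],s[1],s[2]+.018]])[0].astype(int); print('grasp px',u,v)
V=I.max(2)
m=(V<70)&(np.abs(P[...,0]-s[0])<.1)&(np.abs(P[...,1]-s[1])<.03)&(P[...,2]>s[2]+.008)&(P[...,2]<s[2]+.04)
q=P[m]; print(m.sum(),'x',np.percentile(q[:,0],[1,50,99]).round(4),'z',np.percentile(q[:,2],[1,99]).round(4))
for lo,hi in((-.07,-.03),(.03,.07)):
    a=q[(q[:,0]-s[0]>lo)&(q[:,0]-s[0]<hi)]; print('end ztop',np.percentile(a[:,2],97).round(4),'y',a[:,1].mean().round(4))
import sys
save(sys.argv[1],cv2.resize(I[v-70:v+80,u-90:u+90],(540,450)))
E
python3 go.py .5475 0 .064 7.1; python3 chk.py s4.png
```

```text
t 16.15 pos [ 5.461e-01 -1.000e-04  1.539e-01] yaw 7.07 tilt [-8.e-04  0.e+00 -1.e+00] F [-0.7  0.  -1.8] w 0.0384 ff 60.7 q1,6 [-0.12  1.33]
tool cm [0.15 0.01 8.99] twist -0.0
grasp px 271 173
713 x [0.487  0.5416 0.5998] z [0.1627 0.1931]
end ztop 0.1922 y 0.008
end ztop 0.1923 y 0.0202
```

View pics/s4.png

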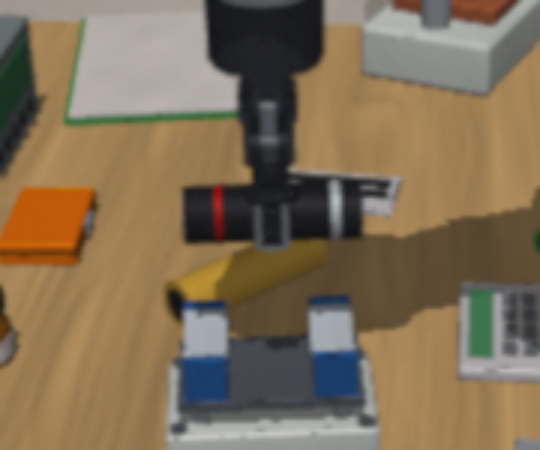

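The barrel is held level at (272,212), centred above the saddles (205,345) and (335,340). Lower it to just above seating.

Request:
move_arm([
  {"dx":0.2,"dy":0,"dz":2,"twist":0,"grip":3},
  {"dx":0,"dy":0,"dz":3,"twist":0,"grip":3},
  {"dx":0,"dy":0,"dz":2,"twist":0,"grip":3},
  {"dx":0,"dy":0,"dz":1,"twist":0,"grip":3},
  {"dx":0,"dy":0,"dz":0.5,"twist":0,"grip":3},
  {"dx":0,"dy":0,"dz":0,"twist":0,"grip":3},
  {"dx":0,"dy":0,"dz":0,"twist":0,"grip":3},
])

```text
time_s: 17.08
position: [0.5488, -0.0003, 0.0699]
orientation: [0.0, 0.998, 0.062, 0.001]
contact_force: [-0.0, -0.1, -1.5]
gripper_width: 0.0383
finger_force: 60.9
```

```bash
python3 go.py .5475 0 .058 7.1
```

```text
t 17.07 pos [ 5.488e-01 -3.000e-04  6.990e-02] yaw 7.15 tilt [ 1.1e-03 -3.0e-04 -1.0e+00] F [-0.  -0.1 -1.5] w 0.0383 ff 60.9 q1,6 [-0.12  1.33]
tool cm [-0.13 -0.04  1.19] twist 0.0
```

Request:
move_arm([
  {"dx":0,"dy":0,"dz":0.2,"twist":0,"grip":3},
  {"dx":0,"dy":0,"dz":0.2,"twist":0,"grip":3},
  {"dx":0,"dy":0,"dz":0.1,"twist":0,"grip":3},
  {"dx":0,"dy":0,"dz":0,"twist":0,"grip":3},
  {"dx":0,"dy":0,"dz":0,"twist":0,"grip":3},
])

```text
time_s: 17.7
position: [0.5489, 0.0001, 0.0652]
orientation: [0.0, 0.998, 0.062, 0.001]
contact_force: [-2.5, 3.0, 8.8]
gripper_width: 0.0384
finger_force: 61.8
```

Seated (about 9 N up, slight +y reaction). Shift a hair toward +y and press.

Request:
move_arm([
  {"dx":0,"dy":-0.03,"dz":0.2,"twist":0,"grip":3},
  {"dx":0,"dy":0,"dz":0.2,"twist":0,"grip":3},
  {"dx":0,"dy":0,"dz":0.1,"twist":0,"grip":3},
  {"dx":0,"dy":0,"dz":0,"twist":0,"grip":3},
  {"dx":0,"dy":0,"dz":0,"twist":0,"grip":3},
])

```text
time_s: 18.32
position: [0.549, 0.0004, 0.0605]
orientation: [0.0, 0.998, 0.062, 0.001]
contact_force: [-2.5, 4.1, 13.3]
gripper_width: 0.0382
finger_force: 62.3
```

```bash
python3 - <<'E'
from h import *
c=cam('side'); P=cloud(c); u,v=271,173
n=cv2.resize(c['color'][v-70:v+80,u-90:u+90],(540,450)); o=cv2.imread('pics/s4.png')[:,:,::-1]
save('s5.png',n)
blue=lambda I:(lambda h:((h[...,0]>100)&(h[...,0]<130)&(h[...,1]>130)).astype(np.uint8))(cv2.cvtColor(np.ascontiguousarray(I),cv2.COLOR_RGB2HSV))
# front (+y) lower blue faces: upper edge row shift between pictures, vs px per mm vertically
pp=proj(c,[[.5475,.04,.082],[.5475,.04,.072]]); print('px(3x) per mm',3*(pp[1]-pp[0])/10)
for x0,x1 in((190,222),(318,350)):
    for I in(o,n):
        b=blue(I)[335:430,x0:x1]; r=[np.nonzero(k)[0] for k in b.T]
        print(x0,'top',np.mean([k[0] for k in r if len(k)])+335,'bot',np.mean([k[-1] for k in r if len(k)])+335,end=' | ')
    print()
m=np.zeros((420,560),bool); m[v-70+372//3:v-70+396//3,u-90+240//3:u-90+300//3]=1
print('gap plate z',np.nanmedian(P[m][:,2]))
E
python3 go.py .5475 0 .058 7.1
```

```text
px(3x) per mm [0.04630641 1.21405047]
190 top 358.46875 bot 400.09375 | 190 top 368.6875 bot 409.6875 | 
318 top 353.59375 bot 395.0625 | 318 top 363.15625 bot 404.65625 | 
gap plate z 0.04068410011346915
t 18.38 pos [5.49e-01 5.00e-04 6.05e-02] yaw 7.16 tilt [ 0.002  0.    -1.   ] F [-2.1  5.  12.7] w 0.0383 ff 62.3 q1,6 [-0.12  1.33]
tool cm [-0.15  0.03  0.25] twist 0.1
```

View pics/s5.png

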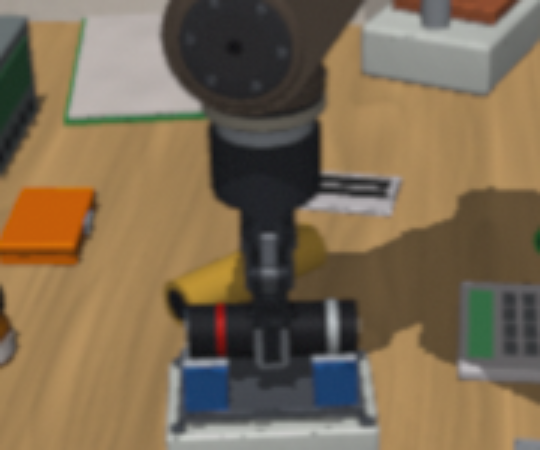

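The cradle has sunk evenly. The blue faces at (205,390) and (335,385) moved about 10 px, or 8 mm, and the plate depth says 6.3 mm. Easing up 1.5 mm to sit mid-travel, and slightly toward +y.

Request:
move_arm([
  {"dx":0,"dy":-0.04,"dz":-0.1,"twist":0,"grip":3},
  {"dx":0,"dy":0,"dz":-0.05,"twist":0,"grip":3},
  {"dx":0,"dy":0,"dz":0,"twist":0,"grip":3},
  {"dx":0,"dy":0,"dz":0,"twist":0,"grip":3},
  {"dx":0,"dy":0,"dz":0,"twist":0,"grip":3},
  {"dx":0,"dy":0,"dz":0,"twist":0,"grip":3},
])

```text
time_s: 19.12
position: [0.549, 0.0008, 0.0619]
orientation: [0.0, 0.998, 0.062, 0.001]
contact_force: [-2.3, 5.2, 11.0]
gripper_width: 0.0384
finger_force: 62.2
```

```bash
python3 - <<'E'
from h import *
c=cam('side'); P=cloud(c); u,v=271,173
n=cv2.resize(c['color'][v-70:v+80,u-90:u+90],(540,450)); h=cv2.cvtColor(n,cv2.COLOR_RGB2HSV)
B=(h[...,0]>100)&(h[...,0]<130)&(h[...,1]>130)
for x0,x1,t0,b0 in((190,222,358.47,400.09),(318,350,353.59,395.06)):
    r=[np.nonzero(k)[0] for k in B[335:430,x0:x1].T]; r=[k for k in r if len(k)]
    print('sunk mm',(np.mean([k[0] for k in r])+335-t0)/1.214,(np.mean([k[-1] for k in r])+335-b0)/1.214)
m=np.zeros((420,560),bool); m[v-70+372//3:v-70+396//3,u-90+240//3:u-90+300//3]=1
print('gap plate z',np.nanmedian(P[m][:,2]))
V=c['color'].max(2); q=P[(V<70)&(np.abs(P[...,0]-.5475)<.09)&(np.abs(P[...,1])<.03)&(P[...,2]>.075)&(P[...,2]<.11)]; print('barrel x',np.percentile(q[:,0],[1,99]))
for _ in range(3): cam('side'); print(arm.observe()['contact_force'].round(1))
E
python3 go.py .5475 0 .058 7.1
```

```text
sunk mm 6.305601317957144 6.335461285008258
sunk mm 5.872116968698538 6.05127677100494
gap plate z 0.04251178643678836
barrel x [0.48908297 0.60462651]
[-1.6  5.  11.4]
[-1.9  5.1 11.4]
[-2.   4.5 10.6]
t 19.32 pos [0.549  0.0009 0.0619] yaw 7.16 tilt [ 0.0021  0.     -1.    ] F [-2.   4.5 10.6] w 0.0381 ff 62.2 q1,6 [-0.12  1.33]
tool cm [-0.16  0.07  0.39] twist 0.1
```

Depth is about 6 mm, but a steady +y reaction suggests the -y flank carries more. Stepping toward +y to balance.

Request:
move_arm([
  {"dx":0,"dy":-0.05,"dz":0,"twist":0,"grip":3},
  {"dx":0,"dy":0,"dz":0,"twist":0,"grip":3},
  {"dx":0,"dy":0,"dz":0,"twist":0,"grip":3},
])

```text
time_s: 19.7
position: [0.549, 0.0013, 0.0619]
orientation: [0.0, 0.998, 0.062, 0.001]
contact_force: [-1.2, 4.5, 10.8]
gripper_width: 0.0381
finger_force: 62.2
```

Request:
move_arm([
  {"dx":0,"dy":-0.05,"dz":0,"twist":0,"grip":3},
  {"dx":0,"dy":0,"dz":0,"twist":0,"grip":3},
  {"dx":0,"dy":0,"dz":0,"twist":0,"grip":3},
])

```text
time_s: 20.08
position: [0.549, 0.0018, 0.0619]
orientation: [0.0, 0.998, 0.062, 0.001]
contact_force: [-0.6, 4.9, 10.3]
gripper_width: 0.0387
finger_force: 62.2
```

Request:
move_arm([
  {"dx":0,"dy":-0.07,"dz":0,"twist":0,"grip":3},
  {"dx":0,"dy":0,"dz":0,"twist":0,"grip":3},
  {"dx":0,"dy":0,"dz":0,"twist":0,"grip":3},
])

```text
time_s: 20.45
position: [0.5489, 0.0025, 0.0618]
orientation: [0.0, 0.998, 0.062, 0.001]
contact_force: [-0.3, 4.2, 8.8]
gripper_width: 0.0382
finger_force: 62.1
```

Request:
move_arm([
  {"dx":0,"dy":-0.05,"dz":0,"twist":0,"grip":3},
  {"dx":0,"dy":0,"dz":0,"twist":0,"grip":3},
  {"dx":0,"dy":0,"dz":0,"twist":0,"grip":3},
])

```text
time_s: 20.82
position: [0.5489, 0.003, 0.0618]
orientation: [0.0, 0.998, 0.062, 0.001]
contact_force: [-0.0, 4.4, 8.6]
gripper_width: 0.0382
finger_force: 62.1
```

Force falls about 1 N/mm with the shift, so the barrel is riding down the -y flank only. Continue.

Request:
move_arm([
  {"dx":0,"dy":-0.05,"dz":0,"twist":0,"grip":3},
  {"dx":0,"dy":0,"dz":0,"twist":0,"grip":3},
  {"dx":0,"dy":0,"dz":0,"twist":0,"grip":3},
])

```text
time_s: 21.2
position: [0.5489, 0.0032, 0.0618]
orientation: [0.0, 0.998, 0.063, 0.001]
contact_force: [-1.1, 2.6, 8.8]
gripper_width: 0.0383
finger_force: 61.8
```

Request:
move_arm([
  {"dx":0,"dy":-0.05,"dz":0,"twist":0,"grip":3},
  {"dx":0,"dy":0,"dz":0,"twist":0,"grip":3},
  {"dx":0,"dy":0,"dz":0,"twist":0,"grip":3},
])

```text
time_s: 21.58
position: [0.549, 0.0034, 0.0619]
orientation: [0.0, 0.998, 0.063, 0.001]
contact_force: [0.1, -0.2, 8.1]
gripper_width: 0.0386
finger_force: 61.9
```

```bash
cat > d.py <<'E'
from h import *
c=cam('side'); P=cloud(c); u,v=271,173
n=cv2.resize(c['color'][v-70:v+80,u-90:u+90],(540,450)); h=cv2.cvtColor(n,cv2.COLOR_RGB2HSV)
B=(h[...,0]>100)&(h[...,0]<130)&(h[...,1]>130)
for x0,x1,b0 in((190,222,400.09),(318,350,395.06)):
    r=[np.nonzero(k)[0] for k in B[335:430,x0:x1].T]; print('sunk mm',(np.mean([k[-1] for k in r if len(k)])+335-b0)/1.214)
m=np.zeros((420,560),bool); m[v-70+372//3:v-70+396//3,u-90+240//3:u-90+300//3]=1
print('gap plate z',np.nanmedian(P[m][:,2])); s=arm.observe(); print(s['position'],s['contact_force'])
E
python3 d.py
```

```text
sunk mm 3.812808896210894
sunk mm 3.6573311367380543
gap plate z 0.04497793664525425
[0.54896014 0.00341005 0.06184111] [-0.7174408  -1.30742786  8.96253256]
```

Balanced on both flanks now (Fy ≈ 0) at about 3.7 mm depth. Press another 2.4 mm.

Request:
move_arm([
  {"dx":0,"dy":0,"dz":0.1,"twist":0,"grip":3},
  {"dx":0,"dy":0,"dz":0.14,"twist":0,"grip":3},
  {"dx":0,"dy":0,"dz":0,"twist":0,"grip":3},
  {"dx":0,"dy":0,"dz":0,"twist":0,"grip":3},
  {"dx":0,"dy":0,"dz":0,"twist":0,"grip":3},
  {"dx":0,"dy":0,"dz":0,"twist":0,"grip":3},
])

```text
time_s: 22.38
position: [0.549, 0.0034, 0.0596]
orientation: [0.0, 0.998, 0.063, 0.001]
contact_force: [-1.4, -2.5, 11.2]
gripper_width: 0.0384
finger_force: 62.0
```

```bash
python3 d.py; python3 d.py|tail -1
```

```text
sunk mm 6.103789126853398
sunk mm 5.742380560131794
gap plate z 0.04259187151178035
[0.54899185 0.00341491 0.05963144] [-0.53400818 -0.53284259 10.70578257]
[0.54898572 0.0034058  0.05961455] [-1.19718334 -0.46141258 11.2245955 ]
```

```bash
python3 -c "
from bench import arm
print(arm.hand_in())"
```

```text
the job is handed in; nothing more can be done
None
```

I handed the job in, with no verdict shown: the sleeve lies in the blue tray, let go, and the barrel is held pressed in the V on both flanks with the cradle about 6 mm down; neither part was dropped.

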